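# Line up the bench supplies by height on the rack

## Robot

A 6-joint arm with a two-finger parallel gripper is mounted at the origin on a cart in front of the work surface, level with it; the furniture and walls round the work are solid. World frame = base frame: x ahead of the robot, y to its left, z up, the work surface at z = 0. Lengths are in m, angles in rad, forces in N, time in s.
With the tool pointing down it reaches from about 0.425 to 0.95 m from the base axis. Payload 3.5 kg.
Tool frame: the origin (TCP) lies on the centre line of the jaws, within the pads' length; the fingertips stand 14 mm ahead of it and the grasp point (between the pads) lies 5 mm behind it (ctrl.finger_overhang is the distance from the TCP to the fingertips, in m); z points along the fingers, y is the line along which they close (so a half turn about z gives the same grasp; the last joint's range is limited). The gripper opens to 85 mm and grips with 20 to 120 N. Pads are 22 mm wide; open, the fingers measure 114 mm over their backs; the gripper's body (76 mm by 85 mm) begins 54 mm behind the grasp point. The pads swing forward as they close: fully open they stand 13 mm farther back than shut.
Start: joints at [1.176, 0.286, 1.577, -0, 1.279, -0.15], TCP at [0.164, 0.655, 0.209] pointing down, gripper open.
Joint ranges: [-2.77, 2.77], [-0.9, 2.22], [0.21, 2.48], [-1.53, 4.67], [0.24, 2.81], [-2.84, 2.84]. Speed limits (rad/s): [2.79, 2.79, 3.14, 3.14, 3.14, 3.14].

## Interface

Orientations are given as a unit quaternion [x, y, z, w].
In Python, from plant import ctrl gives the robot as it stands.
- The arm moves only by the tool send_rows, never from a script. Its argument "moves" is text: rows parted by semicolons, each of 7 numbers parted by spaces: the turn, a rotation vector about the tool's x, y, z in units of 360 degrees (1.0 is 360 degrees), then the shift along the tool's x, y, z in units of 20 cm (1.0 is 20 cm), then the gripper's target within -1 to 1 (fully open at 1, half-way at 0, shut at -1). A call has 1 to 12 rows; each row is the pose to reach, as a shift and turn from the pose commanded when the call began, along the tool's axes at that moment, turning the shorter way round; what a row does not reach only later rows make up. A row lasts 1/8 s, in which the tool goes at most 62.5 mm and 10.7 degrees, less where a joint would pass 70% of its speed; a pose out of reach is approached as far as the arm can. A call with a number of a shift or a turn outside -1 to 1 is refused whole. A call with a gripper value outside its range is refused whole. The fingers move at their own pace and stop on an object; "newtons" is the grip in N (left out, the last holds). Time passes only in rows, so rows that repeat a pose let the fingers close. It gives the time, the measured TCP pose, the force, the opening and the grip force at its end, in the units of the state.
- ctrl.get_state(): the state, without advancing time (a new reading comes with each control period).
- ctrl.read_camera(name): name is "side" or "top" or "wrist"; returns a dict with "image" (400x640x3 uint8, red, green, blue), "fovy" (degrees; the focal length in pixels is half the picture's height over the tangent of half this angle, whatever the lens; pixels are square), "cx", "cy" (the principal point, pixels), "extrinsics" (4x4, takes a point from camera to world coordinates). Camera axes: x right, y up, looking along -z (the intrinsics and any distortion apply to the point x, -y, -z); pixel columns grow to the right and rows downward; lengths in m; the calibration is good to about 2 mm. A picture is of the moment at which its call begins. There is no depth.
- ctrl.sign_off(): hands the job in; it is judged then, once.
The state is a dict: "time": time; "qpos": joint angles; "dq": joint speeds; "joint_efforts": joint torques, N m; "eef_pos": TCP position; "tcp_rot": TCP orientation; "contact_force": force on the tool from outside, world axes, zero at the start; "wrist_torque": the same for the moment, N m; "opening": opening from 0.0 (shut) to 1.0 (fully open); "finger_force": force on a finger pad.
Only numpy, scipy, OpenCV 4.12 (cv2) and the standard library are available. Lean on these libraries where they do the work, as an engineer would, in place of code of your own. Each camera call takes 0.05 s, during which the arm holds its last target. There are 200 camera calls.

## Task

Line up the four supplies (tall white bottle, small brown bottle, wire spool, white tape roll) on the wooden rack in order of height, one centred on each black pad: the tallest on the pad next to the steel bookend, stepping down to the lowest at the open end. Keep each one upright as it is moved (never tipped onto its side), leave all four standing on their pads, and do not disturb the yellow tape measure.

Things in the scene. Friction and masses are not known exactly. Their poses are not given: they have to be found in the camera images.
- tall_bottle: the tallest supply: white plastic bottle with grey cap and paper label, 42 mm across, 110 mm tall, body straight-sided up to 86 mm, cap 24 mm across, about 0.13 kg, stands upright loose on the bench. Origin: centre of its underside; z up
- flux_bottle: small brown bottle with a white cap, 34 mm across, 70 mm tall, body straight-sided to about 40 mm, stands upright loose on the bench. Origin: centre of its underside; z up
- solder_spool: spool of wire with grey flanges, 54 mm across, 37 mm tall, about 0.25 kg, standing on a flange, loose on the bench. Origin: centre of its underside; z up
- tape_roll: the lowest supply: roll of white tape lying flat, 61 mm across, 19 mm tall, hole about 30 mm, loose on the bench. Origin: centre of its underside; z up
- pad_a: round black rubber pad, 66 mm across, 3 mm thick, fixed on the wooden rack strip (strip 86 x 430 x 12 mm, screwed to the bench); an end pad, the first in the row. Origin: centre of its underside, 12 mm above the bench, so its top is 15 mm above the bench; x across the strip, y along it towards pad_a; neighbouring pads are 90 mm apart, centre to centre, in the order a, b, c, d
- pad_b: round black rubber pad, 66 mm across, 3 mm thick, fixed on the wooden rack strip (strip 86 x 430 x 12 mm, screwed to the bench); the second, a middle pad, in the row. Origin: centre of its underside, 12 mm above the bench, so its top is 15 mm above the bench; x across the strip, y along it towards pad_a; neighbouring pads are 90 mm apart, centre to centre, in the order a, b, c, d
- pad_c: round black rubber pad, 66 mm across, 3 mm thick, fixed on the wooden rack strip (strip 86 x 430 x 12 mm, screwed to the bench); the third, a middle pad, in the row. Origin: centre of its underside, 12 mm above the bench, so its top is 15 mm above the bench; x across the strip, y along it towards pad_a; neighbouring pads are 90 mm apart, centre to centre, in the order a, b, c, d
- pad_d: round black rubber pad, 66 mm across, 3 mm thick, fixed on the wooden rack strip (strip 86 x 430 x 12 mm, screwed to the bench); the other end pad, the fourth in the row. Origin: centre of its underside, 12 mm above the bench, so its top is 15 mm above the bench; x across the strip, y along it towards pad_a; neighbouring pads are 90 mm apart, centre to centre, in the order a, b, c, d
- bookend: upright steel plate, 70 mm wide across the strip, 3 mm thick, 60 mm high, fixed on the rack strip 65 mm beyond the centre of an end pad (pad_a or pad_d, it differs from start to start); the other end of the strip is open, with only a low 5 mm wooden lip. Origin: centre of its underside
- tape_measure: bystander: yellow tape measure standing on edge on the bench, 31 x 70 x 62 mm, to the right of the work. Origin: centre of its underside
Not all that is in view belongs to the job. Several things have the shape of the tall_bottle; the one meant has the colours described above.

How it is judged:
By the outcome, as a careful person would: the job done as asked, in the order asked, and still so for the second after the job is handed in, with the robot touching nothing.
It also fails if it takes over 99 s, if anything falls off the work surface, if the arm or the gripper's body presses on something with over 40 N, if the wrist force passes 120 N, or if a joint passes its speed limit or range.

## Working session

There is one attempt and no reset: what is moved stays moved. The work goes in short steps, Python scripts to look and compute and a tool call to move; the robot and the scene stay as the last step left them, time stands still between calls to the robot, and variables do not carry over. Pictures are saved under pics/ and viewed, at most 14 in all, crops included, and the job is handed in when it is done.

Besides the shell and the picture viewer there is one more tool, called after "Call:" by a JSON object that holds its "name" and its "arguments". send_rows: Moves the arm, as the interface text tells. Its arguments: {"type":"object","properties":{"moves":{"type":"string"},"newtons":{"type":"number"}},"required":["moves"]}

```bash
mkdir -p pics; ls; cat > h.py <<'E'
import numpy as np, cv2
from plant import ctrl
def cam(n,f=None):
    c=ctrl.read_camera(n)
    if f: cv2.imwrite('pics/'+f,cv2.cvtColor(c['image'],cv2.COLOR_RGB2BGR))
    return c
def ray(c,u,v,z):
    f=200/np.tan(np.radians(c['fovy'])/2); E=np.array(c['extrinsics'])
    d=E[:3,:3]@np.array([(u-c['cx'])/f,-(v-c['cy'])/f,-1.]); o=E[:3,3]
    return o+d*(z-o[2])/d[2]
def proj(c,p):
    f=200/np.tan(np.radians(c['fovy'])/2); E=np.array(c['extrinsics'])
    q=E[:3,:3].T@(np.array(p)-E[:3,3]); return c['cx']+f*q[0]/-q[2], c['cy']-f*q[1]/-q[2]
E
python3 - <<'E'
from h import *
for n in ('top','side'):
    c=cam(n,n+'1.png'); print(n,{k:v for k,v in c.items() if k!='image'})
print(ctrl.get_state(), ctrl.finger_overhang)
E
```

```text
pics
top {'fovy': 53.431277616996454, 'cx': 319.9840765919782, 'cy': 196.4904308195777, 'extrinsics': array([[-0.02796522,  0.99840456, -0.04905386,  0.43667757],
       [-0.99960436, -0.02807923, -0.00163648, -0.06951415],
       [-0.00301126,  0.04898869,  0.99879479,  1.10252772],
       [ 0.        ,  0.        ,  0.        ,  1.        ]])}
side {'fovy': 48.904913228201266, 'cx': 320.1508011685543, 'cy': 196.43412149596767, 'extrinsics': array([[ 0.99863021,  0.02344798, -0.04677504,  0.44041528],
       [-0.05087465,  0.64402634, -0.7633098 , -1.03883076],
       [ 0.01222628,  0.76464388,  0.64433706,  0.83602443],
       [ 0.        ,  0.        ,  0.        ,  1.        ]])}
{'time': 0.1, 'qpos': array([ 1.17599849e+00,  2.87100547e-01,  1.57808526e+00,  3.37223159e-05,
        1.27857980e+00, -1.49997242e-01]), 'dq': array([ 0.00198851, -0.00156873, -0.00302189, -0.00109262,  0.00075903,
       -0.0002593 ]), 'joint_efforts': array([ 1.41221120e-03, -4.07294905e+01, -2.93700171e+01, -1.24555654e-04,
        3.42780091e-03,  7.99931513e-06]), 'eef_pos': array([0.1632997 , 0.65427044, 0.2077403 ]), 'tcp_rot': array([ 1.22099660e-01,  9.92517250e-01, -1.04207440e-03, -3.07853154e-04]), 'contact_force': array([ 0.01601349, -0.62793576, -0.11061569]), 'wrist_torque': array([ 0.01248139, -0.05412356,  0.0097039 ]), 'finger_force': 0.0, 'opening': 0.999450160763159} 0.014
```

View pics/top1.png

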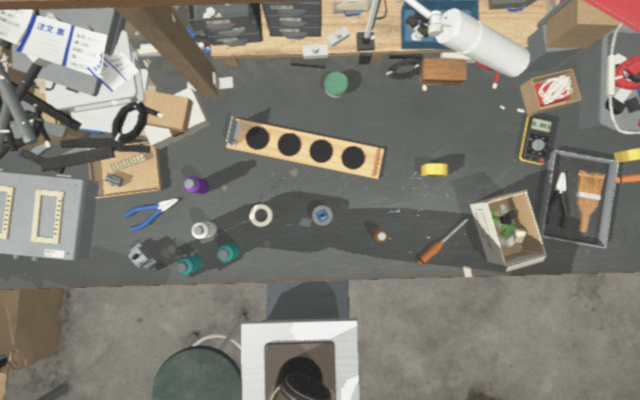

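View pics/side1.png

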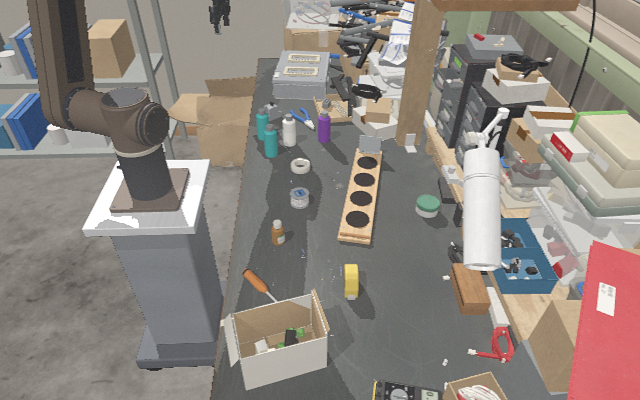

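The top view shows the strip running from (228,130) to (382,165), with the bookend at its left end and pads at about (257,138), (288,145), (321,151) and (353,158). The bottle-shaped candidates are white (203,230), teal (189,266), teal (228,252) and purple (196,185). White with a grey cap fits the description. The tape roll is at (261,215), the spool at (322,214) and the flux bottle at (381,236). I'll confirm this in one enlarged crop.

```bash
python3 - <<'E'
from h import *
t=cv2.imread('pics/top1.png'); s=cv2.imread('pics/side1.png')
a=cv2.resize(t[170:280,170:400],None,fx=3.4,fy=3.4,interpolation=cv2.INTER_CUBIC)[:, :780]
b=cv2.resize(s[95:165,245:345],None,fx=3,fy=3,interpolation=cv2.INTER_CUBIC)
b2=cv2.resize(s[150:250,260:400],None,fx=2.1,fy=2.1,interpolation=cv2.INTER_CUBIC)
o=np.zeros((600,800,3),np.uint8); o[:a.shape[0],:a.shape[1]]=a; o[380:380+b.shape[0],:b.shape[1]]=b; o[380:380+b2.shape[0],320:320+b2.shape[1]]=b2
cv2.imwrite('pics/crop1.png',o)
c=cam('top'); im=c['image']
# pads: dark blobs in strip
g=cv2.cvtColor(im,cv2.COLOR_RGB2GRAY)
m=(g<40).astype(np.uint8); m[:,:235]=0;m[:,385:]=0;m[:115]=0;m[180:]=0
n,l,st,ce=cv2.connectedComponentsWithStats(m)
P=[]
for i in range(1,n):
    if st[i,4]>150: p=ray(c,*ce[i],.015); P.append(p); print('pad top',st[i,4],ce[i].round(1),p.round(4))
for nm,(u,v),z in [('white cap',(203,229),.11),('flux cap',(381,236),.07),('tape',(261,215),.019),('spool',(322,214),.037)]:
    print(nm,ray(c,u,v,z).round(4))
E
```

```text
white cap [0.4125 0.2259 0.11  ]
flux cap [ 0.3806 -0.2228  0.07  ]
tape [0.4439 0.0943 0.019 ]
spool [ 0.4419 -0.0719  0.037 ]
```

View pics/crop1.png

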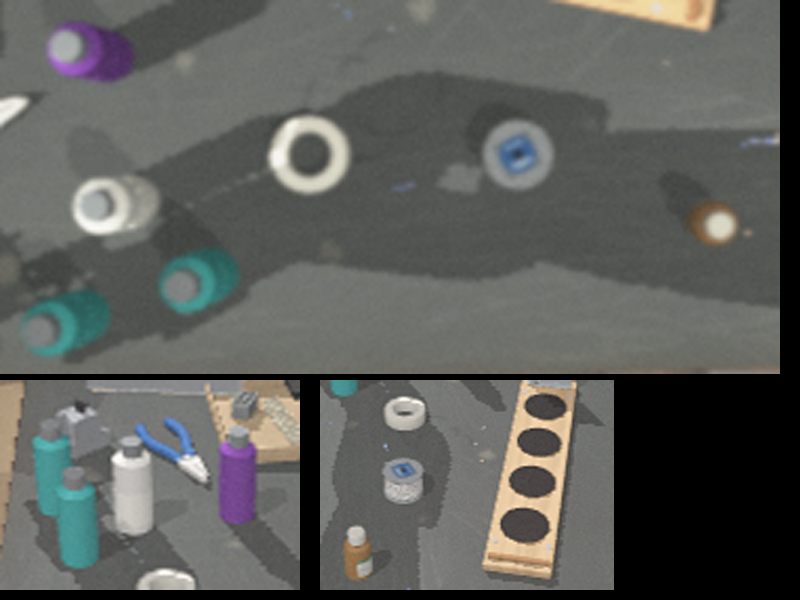

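The crop confirms the white bottle with grey cap at top-view pixel (198,230), clear of the teal ones. Flux cap is at (381.5,236), tape at (261,215) and spool at (322.5,215). Next I'll find the centres by mask.

```bash
cat >> h.py <<'E'
def blobs(m,lo=20):
    n,l,st,ce=cv2.connectedComponentsWithStats(m.astype(np.uint8))
    return [(ce[i],st[i]) for i in range(1,n) if st[i,4]>=lo]
E
python3 - <<'E'
from h import *
for nm in ('top','side'):
    c=cam(nm); im=c['image']; hsv=cv2.cvtColor(im,cv2.COLOR_RGB2HSV)
    H,S,V=[hsv[...,i].astype(int) for i in range(3)]
    print(nm, 'pad px', im[145,288] if nm=='top' else im[180,364], im[197,340] if nm=='side' else im[190,300])
    if nm=='top':
        box=lambda m,a,b,x,y:(m&(np.add.outer(np.arange(400)*0,np.arange(640))>=a)&(np.add.outer(np.arange(400)*0,np.arange(640))<b)&(np.add.outer(np.arange(400),np.arange(640)*0)>=x)&(np.add.outer(np.arange(400),np.arange(640)*0)<y))
        wood=box((H>5)&(H<25)&(S>60)&(V>120),225,390,110,185).astype(np.uint8)
        hull=np.zeros_like(wood); pts=cv2.findNonZero(cv2.morphologyEx(wood,cv2.MORPH_OPEN,np.ones((3,3))))
        cv2.fillConvexPoly(hull,cv2.convexHull(pts),1)
        for ce,s in blobs((hull>0)&(V<70),100): print('pad',ce.round(1),s[4],ray(c,*ce,.015).round(4))
        r=cv2.minAreaRect(pts); print('strip',r,[ray(c,*p,.012).round(4) for p in cv2.boxPoints(r)])
        for n_,m,z in [('tape',box((V>150)&(S<60),245,280,198,232),.019),('whitebottle',box((V>110)&(S<60),185,222,215,245),.1),
            ('spool',box((V>105),308,340,200,230),.037),('fluxcap',box((V>150)&(S<80),370,392,226,246),.07),('greycap',box((V>120)&(V<175)&(S<40),190,207,222,238),.11)]:
            for ce,s in blobs(m): print(n_,ce.round(1),s,ray(c,s[0]+(s[2]-1)/2,s[1]+(s[3]-1)/2,z).round(4),ray(c,*ce,z).round(4))
    else:
        for p in [(.41,.23,.11),(.38,-.223,.07),(.444,.094,.0),(.442,-.072,.037)]: print(np.round(proj(c,p),1))
E
```

```text
top pad px [60 57 57] [102 104  99]
pad [256.9 137.4] 340 [0.6582 0.1018 0.015 ]
pad [288.8 144.1] 333 [0.6372 0.0143 0.015 ]
pad [320.7 150.7] 333 [ 0.6164 -0.0731  0.015 ]
pad [352.8 157.2] 333 [ 0.5957 -0.1609  0.015 ]
strip ((305.0319519042969, 147.84481811523438), (155.96412658691406, 32.178043365478516), 11.633633613586426) [array([0.6322, 0.19  , 0.012 ]), array([0.7198, 0.1706, 0.012 ]), array([ 0.6198, -0.2501,  0.012 ]), array([ 0.533 , -0.2291,  0.012 ])]
tape [260.2 214.9] [249 204  23  23 277] [0.444  0.0971 0.019 ] [0.4441 0.0965 0.019 ]
whitebottle [198.9 230. ] [185 215  32  28 621] [0.4137 0.2352 0.1   ] [0.41   0.2392 0.1   ]
whitebottle [212.9 216.2] [207 215  13   5  33] [0.4417 0.2032 0.1   ] [0.4439 0.2034 0.1   ]
spool [321.1 215.5] [308 205  25  22 364] [ 0.4381 -0.0664  0.037 ] [ 0.4379 -0.0694  0.037 ]
fluxcap [381.4 236.1] [378 232   8   9  59] [ 0.3806 -0.2241  0.07  ] [ 0.3805 -0.2239  0.07  ]
greycap [195.3 227.6] [190 222  17  16  52] [0.4116 0.2384 0.11  ] [0.4165 0.245  0.11  ]
greycap [200.6 229. ] [197 225   7   9  38] [0.4127 0.2334 0.11  ] [0.4127 0.232  0.11  ]
side pad px [74 72 71] [118 118 115]
[288.3 116.3]
[276.2 220.8]
[300.  168.1]
[300.  192.3]
```

```bash
cat >> h.py <<'E'
from scipy.spatial.transform import Rotation as R
PSI=-0.2336
def goto(p,psi=PSI):
    s=ctrl.get_state(); r=R.from_quat(s['tcp_rot'])
    tx=np.array([np.cos(psi+np.pi/2),np.sin(psi+np.pi/2),0]); tx=-tx if 0 else tx
    ty=np.array([np.cos(psi),np.sin(psi),0]); tz=np.array([0,0,-1.]); tx=np.cross(ty,tz)
    t=R.from_matrix(np.c_[tx,ty,tz])
    print('t',round(s['time'],2),'pos',s['eef_pos'].round(4),'turn',((r.inv()*t).as_rotvec()/(2*np.pi)).round(4),'shift',(r.inv().apply(np.array(p)-s['eef_pos'])/.2).round(3))
E
python3 -c "
from h import *
goto((.411,.236,.209))"
```

```text
t 0.25 pos [0.1634 0.6546 0.2084] turn [-2.000e-04  1.000e-04  2.482e-01] shift [-1.708 -1.731 -0.002]
```

Call:
{"name": "send_rows", "arguments": {"moves": "0 0 0.124 -0.5 -0.5 0 1;0 0 0.248 -1 -1 0 1;0 0 0.248 -1 -1 0 1;0 0 0.248 -1 -1 0 1;0 0 0.248 -1 -1 0 1;0 0 0.248 -1 -1 0 1;0 0 0.248 -1 -1 0 1;0 0 0.248 -1 -1 0 1;0 0 0.248 -1 -1 0 1;0 0 0.248 -1 -1 0 1", "newtons": 40}}

```text
time: 1.5
eef_pos: [0.3091, 0.4123, 0.209]
tcp_rot: [0.784, 0.621, -0.0, 0.0]
contact_force: [0.0, 0.3, 0.5]
opening: 0.999
finger_force: 0.0
```

```bash
python3 -c "
from h import *
goto((.411,.236,.209))"
```

```text
t 1.5 pos [0.3091 0.4123 0.209 ] turn [-0.      0.      0.0003] shift [-0.741  0.698  0.   ]
```

Call:
{"name": "send_rows", "arguments": {"moves": "0 0 0 -0.25 0.23 0 1;0 0 0 -0.5 0.46 0 1;0 0 0 -0.741 0.698 0 1;0 0 0 -0.741 0.698 0 1;0 0 0 -0.741 0.698 0 1"}}

```text
time: 2.12
eef_pos: [0.4111, 0.2356, 0.209]
tcp_rot: [0.785, 0.62, 0.0, -0.0]
contact_force: [-0.8, 1.1, -0.0]
opening: 1.004
finger_force: 0.0
```

```bash
python3 -c "
from h import *
goto((.411,.236,.06))
c=cam('wrist','w1.png'); print(c['extrinsics'].round(3),c['fovy']); print(proj(c,(.411,.236,.11)))"
```

```text
t 2.12 pos [0.4111 0.2356 0.209 ] turn [-0.0001 -0.0001 -0.0001] shift [ 0.001 -0.001  0.745]
[[ 0.973  0.22   0.075  0.431]
 [-0.232  0.919  0.318  0.316]
 [ 0.001 -0.327  0.945  0.373]
 [ 0.     0.     0.     1.   ]] 65.18047354180229
(np.float64(318.5986688409903), np.float64(187.22197512647742))
```

View pics/w1.png

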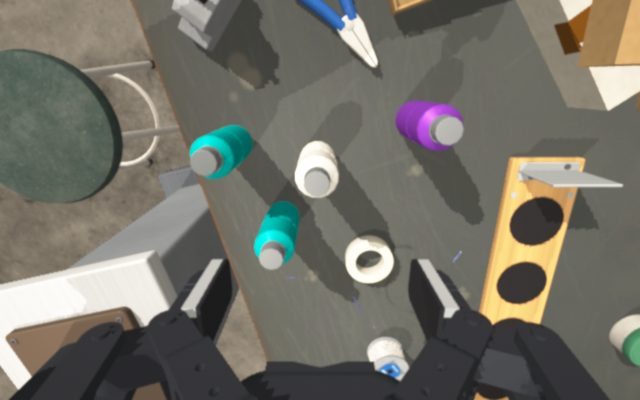

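```bash
python3 -c "
from h import *
c=cam('wrist');im=c['image'];hsv=cv2.cvtColor(im,cv2.COLOR_RGB2HSV).astype(int);S=hsv[...,1];V=hsv[...,2]
m=(V>110)&(V<190)&(S<40);m[:160]=0;m[200:]=0;m[:,:295]=0;m[:,340:]=0
for ce,s in blobs(m): print('cap',ce,s,ray(c,*ce,.11))
m=(V>190)&(S<60);m[:230]=0;m[290:]=0;m[:,:340]=0;m[:,400:]=0
for ce,s in blobs(m): print('tape',ce,s,ray(c,s[0]+s[2]/2-.5,s[1]+s[3]/2-.5,.019))
for uv in ((536,221),(522,283)): print('pad',ray(c,*uv,.015))
d=cam('side'); print('side',ray(d,289,116,.11),ray(d,276.5,220.5,.07)); print(proj(d,(.411,.236,.11)),proj(d,(.411,.236,0)),proj(c,(.411,.236,0)))
"
```

```text
cap [317.79787234 181.26595745] [295 160  45  40 188] [0.41104605 0.24230738 0.11      ]
cap [322.42641509 179.91320755] [306 168  26  28 265] [0.41526915 0.24256901 0.11      ]
tape [368.61797753 261.61423221] [ 346  239   48   45 1335] [0.44440723 0.09718585 0.019     ]
pad [0.65662783 0.10264555 0.015     ]
pad [0.63738225 0.01436723 0.015     ]
side [0.41216398 0.23213961 0.11      ] [ 0.38066415 -0.2218443   0.07      ]
(np.float64(288.64742892813706), np.float64(115.41031988858346)) (np.float64(289.7341290571695), np.float64(143.70548834384968)) (np.float64(319.4364638148119), np.float64(160.7765095782669))
```

Call:
{"name": "send_rows", "arguments": {"moves": "0 0 0 0.007 0 0.2 1;0 0 0 0.007 0 0.4 1;0 0 0 0.007 0 0.6 1;0 0 0 0.007 0 0.745 1;0 0 0 0.007 0 0.745 1;0 0 0 0.007 0 0.745 -1;0 0 0 0.007 0 0.745 -1;0 0 0 0.007 0 0.745 -1;0 0 0 0.007 0 0.745 -1;0 0 0 0.007 0 0.745 -1;0 0 0 0.007 0 0.745 -1", "newtons": 35}}

```text
time: 3.65
eef_pos: [0.4123, 0.238, 0.0621]
tcp_rot: [0.784, 0.62, 0.001, 0.0]
contact_force: [-1.6, -0.7, 5.2]
opening: 0.451
finger_force: 34.6
```

Call:
{"name": "send_rows", "arguments": {"moves": "0 0 0 0 0 -0.1 -1;0 0 0 0 0 -0.25 -1;0 0 0 0 0 -0.4 -1;0 0 0 0 0 -0.5 -1;0 0 0 0 0 -0.5 -1"}}

```text
time: 4.28
eef_pos: [0.4126, 0.2378, 0.1624]
tcp_rot: [0.784, 0.62, 0.002, 0.001]
contact_force: [-0.7, -0.1, -1.0]
opening: 0.447
finger_force: 35.3
```

```bash
python3 -c "
from h import *
c=cam('wrist','w2.png'); cam('top','t2.png')
s=ctrl.get_state();print(s['eef_pos'],s['contact_force'],s['opening'])
t=cv2.imread('pics/t2.png')[190:280,150:270]
o=np.zeros((400,800,3),np.uint8);o[:,:540]=cv2.resize(cv2.imread('pics/w2.png'),(540,338))[:0].size or 0
o[:338,:540]=cv2.resize(cv2.imread('pics/w2.png'),(540,338)); o[:195,540:]=cv2.resize(t,(260,195));cv2.imwrite('pics/c2.png',o)
goto((.658,.102,.185))"
```

```text
[0.41084459 0.23720867 0.15960067] [ 0.081885   -0.10372934 -1.36048317] 0.44778427080647243
t 4.38 pos [0.4108 0.2372 0.1596] turn [-0.      0.      0.0002] shift [-0.373  1.358 -0.127]
```

View pics/c2.png

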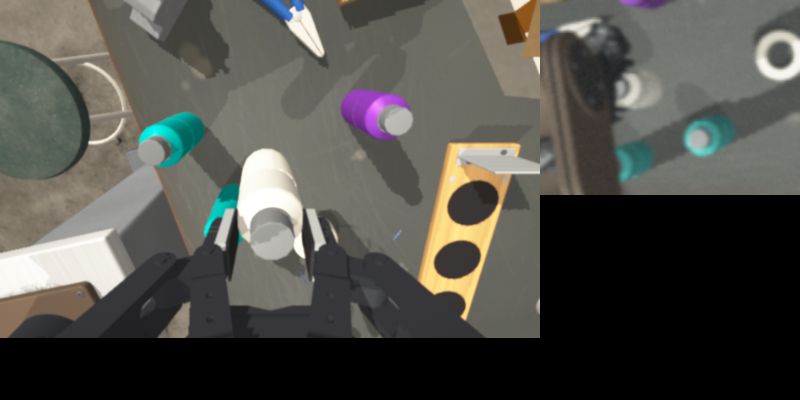

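Call:
{"name": "send_rows", "arguments": {"moves": "0 0 0 -0.05 0.16 -0.03 -1;0 0 0 -0.1 0.34 -0.06 -1;0 0 0 -0.14 0.51 -0.06 -1;0 0 0 -0.19 0.68 -0.06 -1;0 0 0 -0.23 0.84 -0.06 -1;0 0 0 -0.26 1 -0.06 -1;0 0 0 -0.26 1 -0.06 -1"}}

```text
time: 5.25
eef_pos: [0.5944, 0.1395, 0.1699]
tcp_rot: [0.785, 0.62, -0.001, -0.001]
contact_force: [-0.1, 1.4, -1.8]
opening: 0.448
finger_force: 34.2
```

```bash
python3 -c "
from h import *
c=cam('wrist'); im=c['image']; s=ctrl.get_state(); p=s['eef_pos']
g=cv2.cvtColor(im,cv2.COLOR_RGB2HSV).astype(int)
m=(g[...,2]>110)&(g[...,2]<200)&(g[...,1]<25); m[:255]=0;m[315:]=0;m[:,:290]=0;m[:,352:]=0
r=R.from_quat(s['tcp_rot'])
for ce,st in blobs(m,80): print(ce,st,'off tool',r.inv().apply(ray(c,*ce,p[2]+.05)-p).round(4))
print('view',r.inv().apply(ray(c,321,285.6,p[2]+.05)-p).round(4), 'pad',)
goto((.658,.102,.17))"
```

```text
[318.23372576 285.65789474] [ 290  255   59   60 2888] off tool [ 0.0023  0.0012 -0.05  ]
view [ 0.0023  0.0024 -0.05  ] pad
t 5.3 pos [0.5932 0.1402 0.1699] turn [-0.0006  0.0001  0.    ] shift [-0.111  0.359 -0.002]
```

Call:
{"name": "send_rows", "arguments": {"moves": "0 0 0 -0.04 0.12 0 -1;0 0 0 -0.08 0.24 0 -1;0 0 0 -0.12 0.357 0 -1;0 0 0 -0.12 0.357 0 -1;0 0 0 -0.12 0.357 0.15 -1;0 0 0 -0.12 0.357 0.3 -1;0 0 0 -0.12 0.357 0.4 -1;0 0 0 -0.12 0.357 0.44 -1;0 0 0 -0.12 0.357 0.44 -1"}}

```text
time: 6.42
eef_pos: [0.6575, 0.1013, 0.0839]
tcp_rot: [0.784, 0.621, -0.0, -0.0]
contact_force: [-0.2, -0.2, -0.5]
opening: 0.449
finger_force: 34.3
```

```bash
python3 -c "
from h import *
goto((.658,.102,.076));print(ctrl.get_state()['contact_force'])"
```

```text
t 6.42 pos [0.6575 0.1013 0.0839] turn [-0.0001  0.      0.0003] shift [0.004 0.002 0.04 ]
[-0.22479017 -0.24725208 -0.48767528]
```

Call:
{"name": "send_rows", "arguments": {"moves": "0 0 0 0 0 0.02 -1;0 0 0 0 0 0.038 -1;0 0 0 0 0 0.044 -1;0 0 0 0 0 0.044 -1"}}

```text
time: 6.92
eef_pos: [0.6588, 0.1012, 0.0773]
tcp_rot: [0.784, 0.62, 0.001, 0.001]
contact_force: [-1.7, -0.1, 5.3]
opening: 0.449
finger_force: 35.5
```

Touching the pad (5 N), so I release and rise.

Call:
{"name": "send_rows", "arguments": {"moves": "0 0 0 0 0 0 0;0 0 0 0 0 0 0.5;0 0 0 0 0 0 1;0 0 0 0 0 0 1;0 0 0 0 0 0 1;0 0 0 0 0 -0.2 1;0 0 0 0 0 -0.4 1;0 0 0 0 0 -0.6 1;0 0 0 0 0 -0.6 1"}}

```text
time: 8.05
eef_pos: [0.6605, 0.101, 0.2006]
tcp_rot: [0.784, 0.62, 0.004, 0.003]
contact_force: [-0.8, 0.8, 0.3]
opening: 1.003
finger_force: 0.0
```

```bash
python3 -c "
from h import *
goto((.3805,-.2235,.18))"
```

```text
t 8.05 pos [0.6605 0.101  0.2006] turn [ 0.0015 -0.0003  0.0002] shift [-1.901 -0.99   0.09 ]
```

Call:
{"name": "send_rows", "arguments": {"moves": "0 0 0 -0.25 -0.13 0 1;0 0 0 -0.5 -0.26 0 1;0 0 0 -0.75 -0.39 0 1;0 0 0 -1 -0.5 0 1;0 0 0 -1 -0.5 0 1;0 0 0 -1 -0.5 0 1"}}

```text
time: 8.8
eef_pos: [0.5142, -0.0705, 0.1944]
tcp_rot: [0.784, 0.62, -0.0, -0.001]
contact_force: [-0.3, -0.4, -0.6]
opening: 0.999
finger_force: 0.0
```

```bash
python3 -c "
from h import *
goto((.3805,-.223,.16))"
```

```text
t 8.8 pos [ 0.5142 -0.0705  0.1944] turn [-0.0002 -0.0001  0.0001] shift [-0.896 -0.474  0.172]
```

Call:
{"name": "send_rows", "arguments": {"moves": "0 0 0 -0.25 -0.13 0 1;0 0 0 -0.5 -0.26 0.1 1;0 0 0 -0.75 -0.39 0.17 1;0 0 0 -0.896 -0.474 0.17 1;0 0 0 -0.896 -0.474 0.17 1;0 0 0 -0.896 -0.474 0.17 1"}}

```text
time: 9.55
eef_pos: [0.3819, -0.2226, 0.1612]
tcp_rot: [0.784, 0.621, 0.0, -0.0]
contact_force: [-0.8, -0.3, 0.0]
opening: 1.002
finger_force: 0.0
```

```bash
python3 -c "
from h import *
c=cam('wrist');im=c['image'];hsv=cv2.cvtColor(im,cv2.COLOR_RGB2HSV).astype(int);u,v=proj(c,(.3805,-.223,.07));print(u,v)
m=(hsv[...,1]<60)&(hsv[...,2]>160);k=np.zeros_like(m);k[int(v)-40:int(v)+40,int(u)-40:int(u)+40]=1
for ce,s in blobs(m&k): print('cap',ce,s,ray(c,*ce,.07))
goto((.3805,-.223,.022))"
```

```text
317.31425402464663 191.1775237019154
cap [318.75529865 192.35260116] [307 179  24  27 519] [ 0.38145942 -0.2243187   0.07      ]
t 9.6 pos [ 0.382  -0.2224  0.1612] turn [ 0.     -0.0001  0.0005] shift [-0.005 -0.007  0.696]
```

Call:
{"name": "send_rows", "arguments": {"moves": "0 0 0 -0.006 -0.005 0.2 1;0 0 0 -0.006 -0.005 0.4 1;0 0 0 -0.006 -0.005 0.58 1;0 0 0 -0.006 -0.005 0.695 1;0 0 0 -0.006 -0.005 0.695 1;0 0 0 -0.006 -0.005 0.695 -1;0 0 0 -0.006 -0.005 0.695 -1;0 0 0 -0.006 -0.005 0.695 -1;0 0 0 -0.006 -0.005 0.695 -1;0 0 0 -0.006 -0.005 0.695 -1;0 0 0 -0.006 -0.005 0.695 -1;0 0 0 -0.006 -0.005 0.695 -1"}}

```text
time: 11.1
eef_pos: [0.3807, -0.225, 0.0235]
tcp_rot: [0.784, 0.62, 0.0, 0.001]
contact_force: [0.9, 1.1, 5.2]
opening: 0.336
finger_force: 33.9
```

Call:
{"name": "send_rows", "arguments": {"moves": "0 0 0 0 0 -0.1 -1;0 0 0 0 0 -0.25 -1;0 0 0 0 0 -0.4 -1;0 0 0 0 0 -0.5 -1;0 0 0 0 0 -0.5 -1;0 0 0 0 0 -0.5 -1"}}

```text
time: 11.85
eef_pos: [0.3789, -0.2235, 0.1209]
tcp_rot: [0.784, 0.62, -0.0, -0.001]
contact_force: [-1.6, -0.2, -0.5]
opening: 0.334
finger_force: 33.1
```

```bash
python3 -c "
from h import *
c=cam('wrist','w3.png'); s=ctrl.get_state(); print(s['opening'],s['contact_force']);p=s['eef_pos'];r=R.from_quat(s['tcp_rot'])
hsv=cv2.cvtColor(c['image'],cv2.COLOR_RGB2HSV).astype(int)
u,v=proj(c,p+[0,0,.048]);print(u,v)
m=(hsv[...,1]<60)&(hsv[...,2]>160);k=np.zeros_like(m);k[int(v)-30:int(v)+30,int(u)-30:int(u)+30]=1
for ce,st in blobs(m&k): print('cap',ce,st,r.inv().apply(ray(c,*ce,p[2]+.048)-p))
goto((.637,.014,.122))"
```

```text
0.3328641177977476 [-0.86583998 -0.4749966  -1.51297958]
317.7507186827727 287.3997262236444
cap [319.54035275 280.11277392] [ 298  257   45   49 1871] [ 0.00379408  0.00065838 -0.04799621]
t 11.9 pos [ 0.3788 -0.2234  0.1206] turn [-0.0004 -0.0002  0.0002] shift [ 1.452  0.983 -0.008]
```

Call:
{"name": "send_rows", "arguments": {"moves": "0 0 0 0.12 0.08 0 -1;0 0 0 0.26 0.18 0 -1;0 0 0 0.4 0.27 0 -1;0 0 0 0.54 0.37 0 -1;0 0 0 0.68 0.46 0 -1;0 0 0 0.82 0.56 0 -1;0 0 0 0.96 0.66 0 -1;0 0 0 0.96 0.75 0 -1;0 0 0 0.96 0.83 0 -1;0 0 0 0.96 0.83 0 -1"}}

```text
time: 13.15
eef_pos: [0.5852, -0.0755, 0.1205]
tcp_rot: [0.784, 0.62, -0.001, -0.001]
contact_force: [-0.1, 0.1, -1.6]
opening: 0.334
finger_force: 33.1
```

```bash
python3 -c "
from h import *
goto((.6367,.0125,.039))"
```

```text
t 13.15 pos [ 0.5852 -0.0755  0.1205] turn [-0.0004 -0.      0.0002] shift [0.487 0.151 0.407]
```

Call:
{"name": "send_rows", "arguments": {"moves": "0 0 0 0.12 0.04 0 -1;0 0 0 0.24 0.08 0 -1;0 0 0 0.37 0.12 0 -1;0 0 0 0.487 0.151 0 -1;0 0 0 0.487 0.151 0 -1;0 0 0 0.487 0.151 0.15 -1;0 0 0 0.487 0.151 0.28 -1;0 0 0 0.487 0.151 0.37 -1;0 0 0 0.487 0.151 0.37 -1;0 0 0 0.487 0.151 0.37 -1"}}

```text
time: 14.4
eef_pos: [0.638, 0.012, 0.0493]
tcp_rot: [0.784, 0.62, 0.001, 0.001]
contact_force: [-0.4, 0.5, -0.5]
opening: 0.335
finger_force: 33.2
```

```bash
python3 -c "
from h import *
goto((.6367,.0125,.038))"
```

```text
t 14.4 pos [0.638  0.012  0.0493] turn [ 0.0003 -0.      0.0002] shift [ 0.001 -0.007  0.057]
```

Call:
{"name": "send_rows", "arguments": {"moves": "0 0 0 0 -0.006 0.03 -1;0 0 0 0 -0.006 0.048 -1;0 0 0 0 -0.006 0.055 -1;0 0 0 0 -0.006 0.055 -1"}}

```text
time: 14.9
eef_pos: [0.6364, 0.0126, 0.0386]
tcp_rot: [0.784, 0.621, -0.0, 0.0]
contact_force: [-2.2, -0.5, 5.4]
opening: 0.333
finger_force: 34.7
```

Call:
{"name": "send_rows", "arguments": {"moves": "0 0 0 0 0 0 0;0 0 0 0 0 0 0.5;0 0 0 0 0 0 1;0 0 0 0 0 0 1;0 0 0 0 0 0 1;0 0 0 0 0 -0.2 1;0 0 0 0 0 -0.4 1;0 0 0 0 0 -0.55 1;0 0 0 0 0 -0.55 1"}}

```text
time: 16.02
eef_pos: [0.6383, 0.0123, 0.1509]
tcp_rot: [0.784, 0.62, 0.002, 0.003]
contact_force: [0.2, 0.2, -0.1]
opening: 1.0
finger_force: 0.0
```

```bash
python3 -c "
from h import *
goto((.4395,-.07,.15)); cam('top','t3.png')"
```

```text
t 16.02 pos [0.6383 0.0123 0.1509] turn [ 0.0011 -0.0001  0.0002] shift [-0.629 -0.873 -0.002]
```

Next is the spool: I move above it and check with the wrist camera.

Call:
{"name": "send_rows", "arguments": {"moves": "0 0 0 -0.16 -0.22 0 1;0 0 0 -0.32 -0.44 0 1;0 0 0 -0.48 -0.66 0 1;0 0 0 -0.629 -0.873 0 1;0 0 0 -0.629 -0.873 0 1;0 0 0 -0.629 -0.873 0 1;0 0 0 -0.629 -0.873 0 1"}}

```text
time: 16.95
eef_pos: [0.438, -0.0695, 0.147]
tcp_rot: [0.784, 0.621, -0.0, -0.0]
contact_force: [0.7, 0.2, 0.8]
opening: 1.0
finger_force: 0.0
```

```bash
python3 -c "
from h import *
c=cam('wrist','w4.png');print(proj(c,(.4395,-.07,.037)));
c2=cam('top','t4.png');goto((.4395,-.07,.017))
for q in [(.4395,-.07,.037)]: print(proj(c2,q))"
```

```text
(np.float64(320.59039905674706), np.float64(184.163638028537))
t 17.05 pos [ 0.438  -0.0694  0.1471] turn [-0.     -0.      0.0004] shift [-0.001  0.008  0.651]
(np.float64(321.3338503273893), np.float64(214.92163372495625))
```

View pics/w4.png

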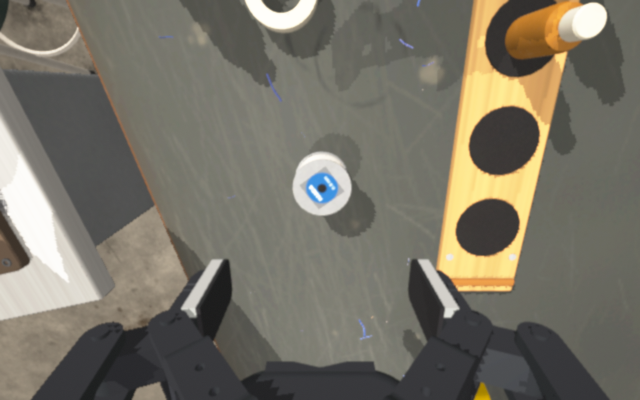

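Spool centre is at (322,187), about 3 px from the prediction, so I shift roughly 3 mm. The brown bottle stands upright on pad b.

Call:
{"name": "send_rows", "arguments": {"moves": "0 0 0 -0.014 0.013 0.2 1;0 0 0 -0.014 0.013 0.4 1;0 0 0 -0.014 0.013 0.55 1;0 0 0 -0.014 0.013 0.645 1;0 0 0 -0.014 0.013 0.645 1;0 0 0 -0.014 0.013 0.645 -1;0 0 0 -0.014 0.013 0.645 -1;0 0 0 -0.014 0.013 0.645 -1;0 0 0 -0.014 0.013 0.645 -1;0 0 0 -0.014 0.013 0.645 -1;0 0 0 -0.014 0.013 0.645 -1", "newtons": 50}}

```text
time: 18.42
eef_pos: [0.4391, -0.073, 0.0183]
tcp_rot: [0.784, 0.62, 0.0, 0.0]
contact_force: [0.1, -0.1, -0.1]
opening: -0.002
finger_force: 0.0
```

Call:
{"name": "send_rows", "arguments": {"moves": "0 0 0 0 0 -0.1 -1;0 0 0 0 0 -0.2 -1;0 0 0 0 0 -0.3 -1;0 0 0 0 0 -0.4 -1;0 0 0 0 0 -0.4 -1;0 0 0 0 0 -0.4 -1"}}

```text
time: 19.18
eef_pos: [0.4386, -0.0728, 0.0974]
tcp_rot: [0.784, 0.62, -0.0, -0.001]
contact_force: [0.2, 0.5, -1.0]
opening: -0.001
finger_force: 0.0
```

```bash
python3 -c "
from h import *
c=cam('wrist','w5.png');s=ctrl.get_state();p=s['eef_pos'];r=R.from_quat(s['tcp_rot']);print(s['opening'],s['contact_force'],proj(c,p+[0,0,.02]))
hsv=cv2.cvtColor(c['image'],cv2.COLOR_RGB2HSV).astype(int)
m=(hsv[...,0]>95)&(hsv[...,0]<125)&(hsv[...,1]>100);m[:,:260]=0;m[:,380:]=0;m[:200]=0
for ce,st in blobs(m,60): print('blue',ce,st,r.inv().apply(ray(c,*ce,p[2]+.02)-p))
goto((.6164,-.0731,.11))"
```

```text
0.0017730352534267278 [ 0.53647124 -0.14285256  0.53189729] (np.float64(317.9727394940948), np.float64(255.46372632565038))
blue [321.84922395 209.6097561 ] [302 200  38  21 451] [ 0.02575139  0.00194673 -0.01999651]
t 19.23 pos [ 0.4383 -0.0727  0.0971] turn [-0.0003 -0.      0.0002] shift [ 0.203  0.867 -0.066]
```

The jaws shut on nothing, so I look.

View pics/w5.png

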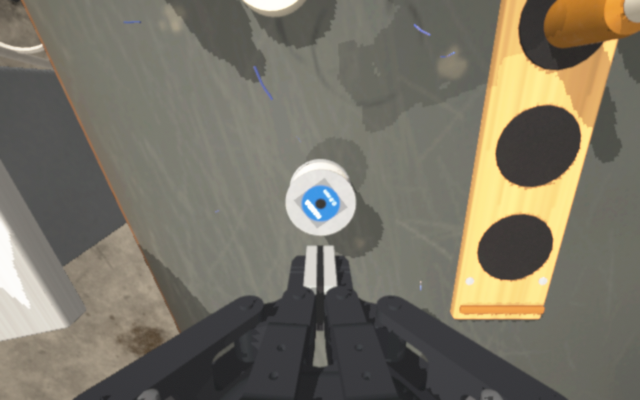

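```bash
python3 -c "
from h import *
c=cam('wrist');p=ray(c,320.5,203,.037);print(p,proj(c,(.44,-.0725,.037)))
c2=cam('side');hsv=cv2.cvtColor(c2['image'],cv2.COLOR_RGB2HSV).astype(int)
print(proj(c2,(*p[:2],.037)))
cv2.imwrite('pics/s5.png',cv2.resize(cv2.cvtColor(c2['image'],cv2.COLOR_RGB2BGR)[140:260,230:390],None,fx=4,fy=4,interpolation=cv2.INTER_CUBIC))
goto((p[0],p[1],.15))"
```

```text
[ 0.43949443 -0.07308884  0.037     ] (np.float64(320.967025723042), np.float64(202.15242328891932))
(np.float64(299.13521257703565), np.float64(192.5793626795962))
t 19.32 pos [ 0.4383 -0.0727  0.0971] turn [-0.0004 -0.0001  0.0002] shift [-0.001  0.006 -0.265]
```

View pics/s5.png

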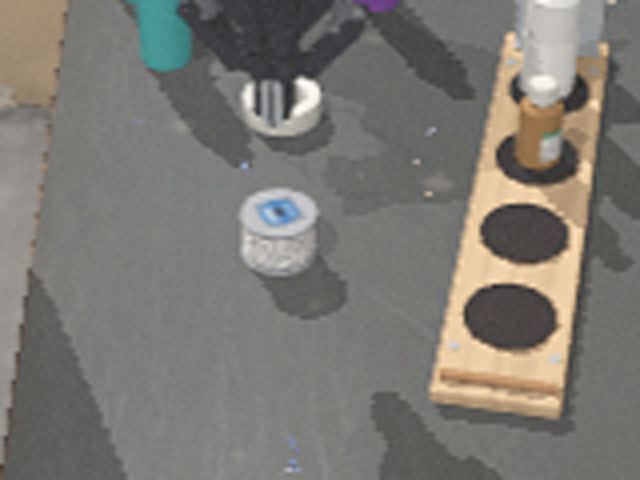

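```bash
python3 -c "
from h import *
c=cam('side');w=cam('wrist')
for z in (.037,.083,.097): print(z,proj(c,(.4383,-.0727,z)),proj(w,(.4383,-.0727,z)))
for uv in ((322,187),): print(ray(w,*uv,.037))
print(w['extrinsics'].round(4)); s=ctrl.get_state(); print(s['qpos'],s['eef_pos'],s['opening'])
f=200/np.tan(np.radians(c['fovy'])/2);print(f)
"; ls pics
```

```text
0.037 (np.float64(298.71334615339947), np.float64(192.5019818129797)) (np.float64(318.70740202590315), np.float64(202.80555284773047))
0.083 (np.float64(298.3959521700749), np.float64(179.75262888104925)) (np.float64(318.4326831506885), np.float64(228.18608940987397))
0.097 (np.float64(298.2962766325226), np.float64(175.7487766541652)) (np.float64(318.323089933967), np.float64(238.3111113683702))
[ 0.44363872 -0.0609666   0.037     ]
[[ 9.730e-01  2.179e-01  7.600e-02  4.582e-01]
 [-2.307e-01  9.196e-01  3.181e-01  7.400e-03]
 [-6.000e-04 -3.270e-01  9.450e-01  2.615e-01]
 [ 0.000e+00  0.000e+00  0.000e+00  1.000e+00]]
[-3.93421037e-01 -1.06625969e-01  2.21698231e+00  2.23789985e-05
  1.03290645e+00 -1.61131493e-01] [ 0.43858811 -0.0727885   0.09738427] -0.0024682673253100134
439.8267428893831
c2.png
crop1.png
s5.png
side1.png
t2.png
t3.png
t4.png
top1.png
w1.png
w2.png
w3.png
w4.png
w5.png
```

Call:
{"name": "send_rows", "arguments": {"moves": "0 0 0 -0.15 0 0 -1;0 0 0 -0.3 0 0.1 -1;0 0 0 -0.3 0 0.25 -1;0 0 0 -0.3 0 0.35 -1;0 0 0 -0.3 0 0.39 -1;0 0 0 -0.3 0 0.39 -1;0 0 0 -0.3 0 0.39 -1"}}

```text
time: 20.3
eef_pos: [0.4261, -0.1317, 0.0211]
tcp_rot: [0.784, 0.621, 0.0, 0.001]
contact_force: [-1.4, 0.2, 0.4]
opening: 0.002
finger_force: 0.0
```

```bash
python3 -c "
from h import *
c=cam('side');w=cam('wrist')
s=ctrl.get_state();p=s['eef_pos'];print(p,s['contact_force'],s['qpos'])
for z in (p[2]-.014,p[2]+.014,p[2]+.1): print(z,proj(c,(*p[:2],z)),proj(w,(*p[:2],z)))
a=cv2.resize(cv2.cvtColor(c['image'],cv2.COLOR_RGB2BGR)[120:240,240:360],(480,480),interpolation=cv2.INTER_CUBIC)
b=cv2.resize(cv2.cvtColor(w['image'],cv2.COLOR_RGB2BGR)[180:340,260:380],(320,427),interpolation=cv2.INTER_CUBIC)
o=np.zeros((480,800,3),np.uint8);o[:,:480]=a;o[:427,480:]=b;cv2.imwrite('pics/p1.png',o)
"
```

```text
[ 0.4260866  -0.13169602  0.0211857 ] [-0.0097129   0.06349548  0.01156587] [-5.27980170e-01  3.27317094e-02  2.25158918e+00 -2.19585469e-05
  8.55235929e-01 -2.96021213e-01]
0.007185701822961936 (np.float64(294.82166385592484), np.float64(214.33272568548125)) (np.float64(318.50247898830867), np.float64(228.2658282043532))
0.035185701822961934 (np.float64(294.5679674193171), np.float64(206.80328986961248)) (np.float64(318.4792621118319), np.float64(250.17903826110188))
0.12118570182296194 (np.float64(293.7390876735092), np.float64(182.20303561068863)) (np.float64(318.3204747692653), np.float64(400.05020613734814))
```

View pics/p1.png

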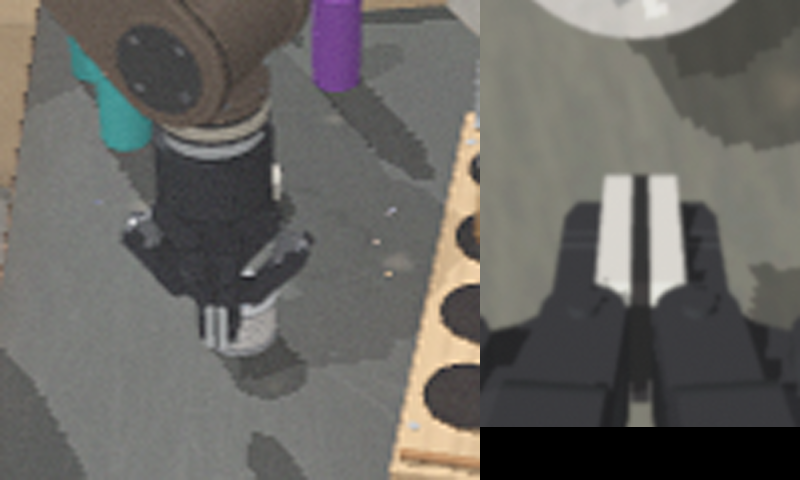

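Both views put the shut fingertips about 28 mm higher than stated, at z≈0.035 rather than 0.007. The jaws therefore closed above the spool, which stands undisturbed. I'll grip 30 mm lower.

Call:
{"name": "send_rows", "arguments": {"moves": "0 0 0 0 0 -0.2 -1;0 0 0 0 0 -0.4 0;0 0 0 0.15 0 -0.4 1;0 0 0 0.3 0.01 -0.4 1;0 0 0 0.3 0.01 -0.4 1;0 0 0 0.3 0.01 -0.4 1;0 0 0 0.3 0.01 -0.2 1;0 0 0 0.3 0.01 0 1;0 0 0 0.3 0.01 0.1 1;0 0 0 0.3 0.01 0.14 1;0 0 0 0.3 0.01 0.14 1;0 0 0 0.3 0.01 0.14 1"}}

```text
time: 21.9
eef_pos: [0.4421, -0.0741, -0.0067]
tcp_rot: [0.784, 0.62, 0.001, 0.001]
contact_force: [0.4, -0.4, 0.3]
opening: 1.001
finger_force: 0.0
```

```bash
python3 -c "
from h import *
goto((.4395,-.073,-.016));print(ctrl.get_state()['contact_force'])"
```

```text
t 21.9 pos [ 0.4421 -0.0741 -0.0067] turn [0.0004 0.0001 0.0002] shift [ 0.002 -0.014  0.047]
[ 0.41078798 -0.38395667  0.34461453]
```

Call:
{"name": "send_rows", "arguments": {"moves": "0 0 0 0.003 -0.01 0.02 1;0 0 0 0.003 -0.01 0.04 1;0 0 0 0.003 -0.01 0.04 1;0 0 0 0.003 -0.01 0.04 -1;0 0 0 0.003 -0.01 0.04 -1;0 0 0 0.003 -0.01 0.04 -1;0 0 0 0.003 -0.01 0.04 -1;0 0 0 0.003 -0.01 0.04 -1"}}

```text
time: 22.9
eef_pos: [0.4397, -0.0726, -0.0153]
tcp_rot: [0.784, 0.62, 0.0, 0.0]
contact_force: [-0.7, -0.6, 4.5]
opening: 0.614
finger_force: 53.2
```

Call:
{"name": "send_rows", "arguments": {"moves": "0 0 0 0 0 -0.1 -1;0 0 0 0 0 -0.2 -1;0 0 0 0 0 -0.3 -1;0 0 0 0 0 -0.4 -1;0 0 0 0 0 -0.4 -1"}}

```text
time: 23.52
eef_pos: [0.4399, -0.0726, 0.0648]
tcp_rot: [0.784, 0.62, 0.001, 0.001]
contact_force: [-0.0, -0.1, -2.5]
opening: 0.618
finger_force: 53.5
```

```bash
python3 -c "
from h import *
c=cam('wrist');s=ctrl.get_state();p=s['eef_pos'];r=R.from_quat(s['tcp_rot']);print(s['opening'],s['contact_force'],p)
hsv=cv2.cvtColor(c['image'],cv2.COLOR_RGB2HSV).astype(int)
m=(hsv[...,0]>95)&(hsv[...,0]<125)&(hsv[...,1]>100);m[:,:260]=0;m[:,380:]=0;m[:200]=0
for ce,st in blobs(m,60): print('blue',ce,st,r.inv().apply(ray(c,*ce,p[2]+.052)-p))
goto((.6164,-.0731,.08))"
```

```text
0.6116864914474525 [ 0.24372525 -0.10451693 -2.77790705] [ 0.439001   -0.07230094  0.06376327]
blue [320.23466003 293.91666667] [ 286  266   69   58 2412] [-0.00093108  0.00163173 -0.05199974]
t 23.57 pos [ 0.439  -0.0723  0.0638] turn [0.     0.     0.0002] shift [ 0.2    0.864 -0.081]
```

Call:
{"name": "send_rows", "arguments": {"moves": "0 0 0 0.03 0.12 0 -1;0 0 0 0.06 0.27 0 -1;0 0 0 0.1 0.42 0 -1;0 0 0 0.14 0.57 0 -1;0 0 0 0.18 0.72 0 -1;0 0 0 0.202 0.864 0 -1;0 0 0 0.202 0.864 0 -1;0 0 0 0.202 0.864 0 -1;0 0 0 0.202 0.864 0.12 -1;0 0 0 0.202 0.864 0.22 -1;0 0 0 0.202 0.864 0.27 -1;0 0 0 0.202 0.864 0.27 -1"}}

```text
time: 25.08
eef_pos: [0.6155, -0.0726, 0.0089]
tcp_rot: [0.784, 0.62, -0.001, -0.001]
contact_force: [0.7, -0.4, -1.8]
opening: 0.622
finger_force: 53.5
```

```bash
python3 -c "
from h import *
goto((.6164,-.0731,0));print(ctrl.get_state()['contact_force'])"
```

```text
t 25.07 pos [ 0.6155 -0.0726  0.0089] turn [-0.0004 -0.      0.0002] shift [-0.002  0.005  0.044]
[ 0.65005998 -0.42954197 -1.80913901]
```

Call:
{"name": "send_rows", "arguments": {"moves": "0 0 0 0 0.003 0.02 -1;0 0 0 0 0.003 0.036 -1;0 0 0 0 0.003 0.044 -1;0 0 0 0 0.003 0.044 -1"}}

```text
time: 25.58
eef_pos: [0.6173, -0.073, 0.0014]
tcp_rot: [0.784, 0.62, 0.0, -0.0]
contact_force: [-0.5, 0.5, -1.5]
opening: 0.617
finger_force: 53.5
```

Call:
{"name": "send_rows", "arguments": {"moves": "0 0 0 0 0 0.008 -1;0 0 0 0 0 0.012 -1;0 0 0 0 0 0.012 -1"}}

```text
time: 25.95
eef_pos: [0.6175, -0.073, -0.0003]
tcp_rot: [0.784, 0.62, 0.0, 0.0]
contact_force: [-1.7, 0.7, 1.7]
opening: 0.62
finger_force: 53.8
```

The spool touches its pad, so I release and rise.

Call:
{"name": "send_rows", "arguments": {"moves": "0 0 0 0 0 0 0.4;0 0 0 0 0 0 0.7;0 0 0 0 0 0 1;0 0 0 0 0 0 1;0 0 0 0 0 -0.2 1;0 0 0 0 0 -0.4 1;0 0 0 0 0 -0.6 1;0 0 0 0 0 -0.7 1;0 0 0 0 0 -0.7 1"}}

```text
time: 27.08
eef_pos: [0.6183, -0.0733, 0.1406]
tcp_rot: [0.784, 0.62, 0.001, 0.001]
contact_force: [-0.1, 0.5, -0.6]
opening: 0.999
finger_force: 0.0
```

```bash
python3 -c "
from h import *
goto((.4443,.0968,.13))"
```

```text
t 27.07 pos [ 0.6183 -0.0733  0.1406] turn [0.0005 0.     0.0002] shift [ 0.627 -1.042  0.049]
```

Call:
{"name": "send_rows", "arguments": {"moves": "0 0 0 0.1 -0.25 0 1;0 0 0 0.25 -0.5 0 1;0 0 0 0.4 -0.75 0 1;0 0 0 0.55 -0.95 0 1;0 0 0 0.627 -1 0 1;0 0 0 0.627 -1 0 1;0 0 0 0.627 -1 0 1"}}

```text
time: 27.95
eef_pos: [0.4513, 0.0946, 0.138]
tcp_rot: [0.784, 0.62, -0.001, -0.0]
contact_force: [0.3, 0.8, 0.3]
opening: 1.002
finger_force: 0.0
```

```bash
python3 -c "
from h import *
c=cam('wrist');im=c['image'];hsv=cv2.cvtColor(im,cv2.COLOR_RGB2HSV).astype(int);u,v=proj(c,(.4443,.0968,.019));print(u,v)
m=(hsv[...,1]<60)&(hsv[...,2]>175);k=np.zeros_like(m);k[int(v)-45:int(v)+45,int(u)-45:int(u)+45]=1
k=(m&k).astype(np.uint8);cs,_=cv2.findContours(k,cv2.RETR_EXTERNAL,cv2.CHAIN_APPROX_NONE)
q=max(cs,key=cv2.contourArea);e=cv2.fitEllipse(q);print(e,ray(c,*e[0],.012))
goto((.4443,.0968,-.02))
for f in ('top',):
  t=cam(f,'t6.png')
"
```

```text
311.26038727176467 180.58274548610822
((311.8237609863281, 181.13143920898438), (63.782196044921875, 64.98991394042969), 150.79522705078125) [0.44403399 0.09421017 0.012     ]
t 28.0 pos [0.4516 0.0944 0.1382] turn [-0.0002  0.0001  0.0001] shift [ 0.004 -0.037  0.791]
```

Call:
{"name": "send_rows", "arguments": {"moves": "0 0 0 0.003 -0.037 0.2 1;0 0 0 0.003 -0.037 0.4 1;0 0 0 0.003 -0.037 0.6 1;0 0 0 0.003 -0.037 0.72 1;0 0 0 0.003 -0.037 0.76 1;0 0 0 0.003 -0.037 0.78 1;0 0 0 0.003 -0.037 0.78 1", "newtons": 35}}

```text
time: 28.92
eef_pos: [0.4454, 0.0972, -0.0162]
tcp_rot: [0.784, 0.62, 0.001, 0.0]
contact_force: [0.1, 0.5, -0.2]
opening: 1.003
finger_force: 0.0
```

Call:
{"name": "send_rows", "arguments": {"moves": "0 0 0 0 0 0 0.5;0 0 0 0 0 0 0;0 0 0 0 0 0 -1;0 0 0 0 0 0 -1;0 0 0 0 0 0 -1;0 0 0 0 0 0 -1"}}

```text
time: 29.68
eef_pos: [0.4454, 0.0974, -0.0156]
tcp_rot: [0.784, 0.62, 0.001, 0.001]
contact_force: [-0.9, -0.1, 4.3]
opening: 0.678
finger_force: 37.0
```

Call:
{"name": "send_rows", "arguments": {"moves": "0 0 0 0 0 -0.08 -1;0 0 0 0 0 -0.17 -1;0 0 0 0 0 -0.26 -1;0 0 0 0 0 -0.35 -1;0 0 0 0 0 -0.35 -1;0 0 0 0 0 -0.35 -1"}}

```text
time: 30.42
eef_pos: [0.4441, 0.0974, 0.0529]
tcp_rot: [0.784, 0.62, -0.0, -0.0]
contact_force: [0.0, 0.1, -1.4]
opening: 0.68
finger_force: 38.1
```

```bash
python3 -c "
from h import *
c=cam('wrist','w7.png');s=ctrl.get_state();print(s['eef_pos'],s['opening'],s['contact_force'])
goto((.5957,-.1609,.1))"
```

```text
[0.44378505 0.09737342 0.05247598] 0.677764191097191 [ 0.61078453 -0.2640623  -1.70702965]
t 30.48 pos [0.4438 0.0974 0.0525] turn [-0.0002  0.      0.0002] shift [-1.082  1.036 -0.239]
```

View pics/w7.png

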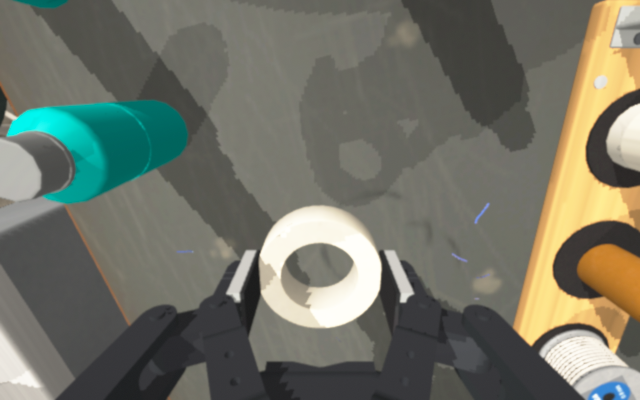

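Tape held level, centre at about (320,265). Now I carry it to pad d, passing clear of the other supplies.

Call:
{"name": "send_rows", "arguments": {"moves": "0 0 0 -0.15 0.05 -0.1 -1;0 0 0 -0.3 0.15 -0.2 -1;0 0 0 -0.45 0.25 -0.24 -1;0 0 0 -0.6 0.38 -0.24 -1;0 0 0 -0.75 0.52 -0.24 -1;0 0 0 -0.9 0.66 -0.24 -1;0 0 0 -1 0.8 -0.24 -1;0 0 0 -1 0.94 -0.24 -1;0 0 0 -1 0.94 -0.24 -1;0 0 0 -1 0.94 -0.24 -1"}}

```text
time: 31.72
eef_pos: [0.5801, -0.1398, 0.0997]
tcp_rot: [0.784, 0.621, -0.001, -0.001]
contact_force: [0.0, 1.0, -1.7]
opening: 0.68
finger_force: 38.1
```

```bash
python3 -c "
from h import *
c=cam('wrist');s=ctrl.get_state();p=s['eef_pos'];r=R.from_quat(s['tcp_rot'])
hsv=cv2.cvtColor(c['image'],cv2.COLOR_RGB2HSV).astype(int)
m=((hsv[...,1]<70)&(hsv[...,2]>150));m[:190]=0;m[340:]=0;m[:,:262]=0;m[:,380:]=0
hole=ray(c,320,266,p[2]+.035);print('off',r.inv().apply(hole-p),m.sum(),np.ptp(np.where(m),axis=1),np.mean(np.where(m),axis=1))
goto((.5957,-.1609,0))"
```

```text
off [ 0.00316907  0.00082399 -0.03500094] 9518 [123 117] [267.67892414 320.16263921]
t 31.77 pos [ 0.5801 -0.1397  0.1   ] turn [-0.0004 -0.0001  0.0003] shift [-0.085  0.102  0.5  ]
```

Call:
{"name": "send_rows", "arguments": {"moves": "0 0 0 -0.05 0.05 0 -1;0 0 0 -0.093 0.1 0 -1;0 0 0 -0.093 0.1 0 -1;0 0 0 -0.093 0.1 0.15 -1;0 0 0 -0.093 0.1 0.3 -1;0 0 0 -0.093 0.1 0.41 -1;0 0 0 -0.093 0.1 0.46 -1;0 0 0 -0.093 0.1 0.46 -1"}}

```text
time: 32.78
eef_pos: [0.5963, -0.1631, 0.0085]
tcp_rot: [0.784, 0.62, -0.0, -0.0]
contact_force: [-0.2, -0.3, -0.3]
opening: 0.685
finger_force: 38.1
```

```bash
python3 -c "
from h import *
goto((.5957,-.1623,-.001));print(ctrl.get_state()['contact_force'])"
```

```text
t 32.77 pos [ 0.5963 -0.1631  0.0085] turn [-0.0002 -0.      0.0002] shift [ 0.003 -0.004  0.048]
[-0.2227764 -0.2538399 -0.2967652]
```

Call:
{"name": "send_rows", "arguments": {"moves": "0 0 0 0 -0.002 0.02 -1;0 0 0 0 -0.002 0.04 -1;0 0 0 0 -0.002 0.046 -1;0 0 0 0 -0.002 0.046 -1"}}

```text
time: 33.28
eef_pos: [0.5962, -0.1631, -0.0001]
tcp_rot: [0.784, 0.62, 0.0, 0.0]
contact_force: [-0.0, 0.0, 0.3]
opening: 0.681
finger_force: 38.1
```

Call:
{"name": "send_rows", "arguments": {"moves": "0 0 0 0 0 0.006 -1;0 0 0 0 0 0.008 -1;0 0 0 0 0 0.008 -1"}}

```text
time: 33.65
eef_pos: [0.5964, -0.1633, -0.0006]
tcp_rot: [0.784, 0.62, -0.0, 0.0]
contact_force: [-2.6, 1.1, 4.5]
opening: 0.68
finger_force: 38.7
```

Contact. I release, rise, move back and check everything.

Call:
{"name": "send_rows", "arguments": {"moves": "0 0 0 0 0 0 0.5;0 0 0 0 0 0 0.8;0 0 0 0 0 0 1;0 0 0 0 0 0 1;0 0 0 0 0 -0.2 1;0 0 0 0 0 -0.4 1;0 0 0 0 0 -0.6 1;0 0 0 0 0 -0.8 1;0 0 0 0.1 -0.3 -0.8 1;0 0 0 0.2 -0.6 -0.8 1;0 0 0 0.3 -0.7 -0.8 1;0 0 0 0.3 -0.7 -0.8 1"}}

```text
time: 35.15
eef_pos: [0.4727, -0.0713, 0.1581]
tcp_rot: [0.784, 0.621, 0.0, 0.0]
contact_force: [-0.3, -0.8, 0.6]
opening: 1.0
finger_force: 0.0
```

```bash
python3 -c "
from h import *
t=cam('top','t8.png');w=cam('wrist','w8.png');s=cam('side','s8.png')
P=[(.6582,.1018),(.6372,.0143),(.6164,-.0731),(.5957,-.1609)];Z=[.125,.085,.052,.034]
for n,c in (('t',t),('w',w),('s',s)):
  f='pics/%s8.png'%n; im=cv2.imread(f)
  if n=='w': im=cv2.resize(im,None,fx=1,fy=1); k=1;o=(0,0)
  x0,y0,x1,y1={'t':(220,105,400,195),'w':(0,0,640,400),'s':(320,110,420,260)}[n]
  k={'t':4.4,'w':1,'s':3.6}[n]
  im=cv2.resize(im[y0:y1,x0:x1],None,fx=k,fy=k,interpolation=cv2.INTER_CUBIC)
  for p,z in zip(P,Z):
    u,v=proj(c,(*p,z)); cv2.drawMarker(im,(int((u-x0+.5)*k),int((v-y0+.5)*k)),(0,0,255),cv2.MARKER_CROSS,12,1)
  cv2.imwrite(f,im); print(im.shape)
a=cv2.imread('pics/t8.png');b=cv2.imread('pics/s8.png');o=np.zeros((600,800,3),np.uint8)
o[:a.shape[0],:a.shape[1]]=a[:,:800]
cv2.imwrite('pics/t8.png',a[:,:800])
h=540;ww=np.zeros((540,800,3),np.uint8);ww[:,:360]=b[:540,:360];wi=cv2.resize(cv2.imread('pics/w8.png'),(440,275));ww[:275,360:]=wi;cv2.imwrite('pics/sw8.png',ww)
"
```

```text
(396, 792, 3)
(400, 640, 3)
(540, 360, 3)
```

View pics/t8.png

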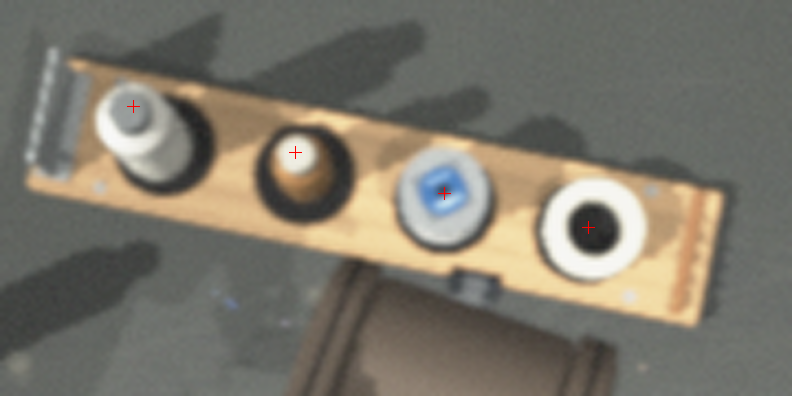

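View pics/sw8.png

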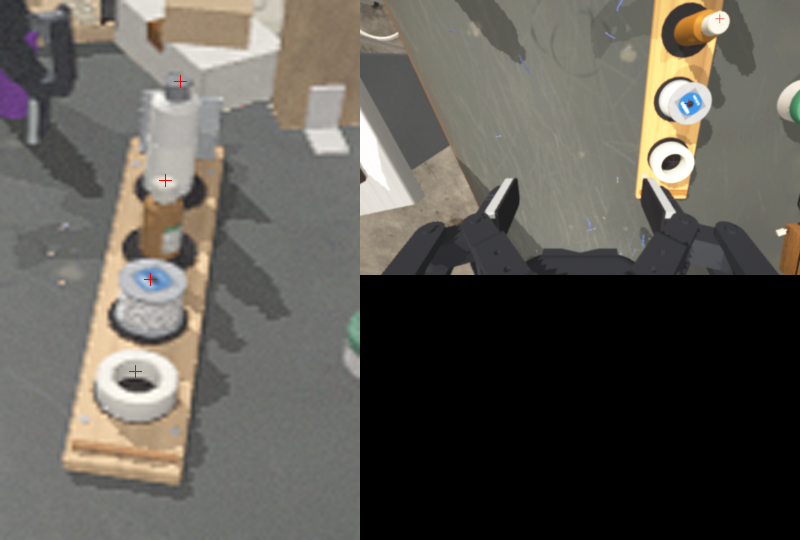

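All four stand upright on their pads in the right order. In the top crop they are centred to about 1–4 mm: bottle cap (130,110), flux cap (297,153), spool (445,195) and tape (593,230), each within a few pixels of its red cross. The gripper is clear, so I hand in.

```bash
python3 -c "
from plant import ctrl
print(ctrl.sign_off())"
```

```text
the job is handed in; nothing more can be done
None
```

The job is handed in at about 35 s: the tall white bottle stands next to the bookend, then the brown bottle, wire spool and tape roll, all upright on their pads and within about 4 mm of centre, and the tape measure was never approached.

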